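# Check a sloped pastry warmer with a contact thermometer

## Task

Take the contact thermometer out of its stand and check the sloped pastry warmer: stand the thermometer square on the sloping face of the square test pad, tip on its centre dot, pressed gently so that the sprung tip goes roughly half-way in, keep it there for about a second, then lift it off and do the same on the round test pad. Finish while still holding the thermometer there, still and pressed gently, square on the centre of the round pad; do not lean on the warmer and leave the other breakfast things where they are.

Things in the scene. Friction and masses are not known exactly. Their poses are not given: they have to be found in the camera images.
- handle (a point): Contact thermometer, grasp point: centre of its flat-sided white handle, 25 mm below the handle's top and 60 mm above its underside. z points up along the thermometer (upright at the start), away from the tip. The handle is 40 mm wide along x, 26 mm thick along y (grip across the 26 mm) and 85 mm long; a 12 mm steel stem goes on below it.
- tip (a point): Centre of the flat 10 mm wide foot of the thermometer's sprung copper-coloured tip, on the handle's axis; 126 mm from the handle point along -z when the tip is out. Same axes as the thermometer. It slides up into the stem when pressed, and so comes nearer to the handle.
- probe_tip (a joint): How far the sprung tip is pushed into the stem, in m: 0 fully out, 0.012 fully in. It pushes back with 0.9 N at 0, rising evenly to 4.5 N at 0.012; beyond that it is rigid.
- thermometer: The whole contact thermometer; origin at the centre of the underside of its handle, axes as for its handle point. Weight 80 to 190 g. At the start the handle's underside rests on the top of the stand, with the stem hanging in the stand's hole; pull it straight up at least 70 mm to draw it clear.
- stand: Fixed grey stand block of the thermometer, 70 x 80 mm (x, y) and 80 mm high, with an 18 mm round upright hole through its middle. Origin at the centre of its underside.
- warmer: Fixed sloped pastry warmer on four legs: a metal plate 160 mm (front to back) x 240 mm with a thin bar along its low front edge (14 mm above the plate). The plate falls towards the robot at 18 degrees to the level (at zero yaw); its middle is 70 mm above the table. Origin at the table under the middle of the plate, z up, x to its high back edge.
- round_pad_face (a point): Centre of the upper face of the round test pad, a plain steel disc 36 mm across that stands 4 mm proud of the warmer's plate, a small dark dot at its centre; z is the outward normal of the face (sloped 18 degrees like the plate), x points up the slope. It lies left or right of the square pad, 116 mm away, either way round.
- square_pad_face (a point): Centre of the upper face of the square test pad, a plain steel square 32 x 32 mm, 4 mm proud of the plate, small dark dot at its centre; axes as for the round pad.
- round_pad: The round test pad, fixed to the warmer; origin at the centre of its face, z straight up (not along the face's normal).
- square_pad: The square test pad, fixed to the warmer; origin at the centre of its face, z straight up.
- tea_jar: Fixed iced-tea jar on a wire stand, an obstacle between stand and warmer towards the back: body 150 mm across and 400 mm high; its tap sticks out to 122 mm in front (-x) of the origin at 130 to 200 mm height, and the body reaches from 51 mm in front to 99 mm behind. Origin at the table. Carry the thermometer past in front of it or keep well away.
- salt_shaker: Loose glass shaker, 44 mm across, 90 mm high; origin under its centre. A bystander, between stand and warmer.
- honey_jar: Loose jar with a dark lid, 65 mm across, 86 mm high, behind the stand; origin under its centre. A bystander.
- apple_1: Loose apple, 70 mm across, 65 mm high, to the right of the stand; origin under its centre. A bystander.
- jam_1: Loose portion tub, 37 x 50 x 16 mm, on the open table near the warmer; origin under its centre. A bystander.
- jam_3: Loose portion tub, 37 x 50 x 16 mm, on the open table near the stand; origin under its centre. A bystander.
There are look-alikes about, which are no part of the job. Of the things shaped like the thermometer, the white one is meant.

How it is judged (in metres and radians):
On the way:
1. the tip is pressed gently and squarely on the centre of the square pad (distance between tip and square_pad_face below 0.01 m and angle between the z axis of tip and the z axis of square_pad_face, either way round below 0.15 rad and contact force between thermometer and square_pad between 0.5 and 7 N and value of joint probe_tip between 0.002 and 0.0105 m and contact force between the fingers and thermometer above 1 N), for 0.5 s.
At the end, for the whole second after the job is handed in: First the square pad (0.5 s), then at the end the round pad: tip within 10 mm of its centre, axis within 0.15 rad of the face normal, tip pushed in 2 to 10.5 mm, 0.5 to 7 N. At the end the thermometer is still, held in the fingers, touching only them and the round pad (distance between tip and round_pad_face below 0.01 m and angle between the z axis of tip and the z axis of round_pad_face, either way round below 0.15 rad and contact force between thermometer and round_pad between 0.5 and 7 N and value of joint probe_tip between 0.002 and 0.0105 m and contact force between the fingers and thermometer above 1 N and contact force between thermometer and warmer below 0.1 N and contact force between thermometer and stand below 0.1 N and contact force between thermometer and square_pad below 0.1 N and linear speed of thermometer below 0.02 m/s); the arm keeps its last pose, push and grip.
It fails at once if the thermometer, arm or gripper leans on the warmer or a pad with more than 20 N (contact force between any of thermometer, the arm, the fingers and warmer above 20 N or contact force between any of thermometer, the arm, the fingers and round_pad above 20 N or contact force between any of thermometer, the arm, the fingers and square_pad above 20 N).
It fails at once if a bystander is displaced by more than 30 mm (distance of any of salt_shaker, honey_jar, apple_1, jam_1, jam_3 from where it was at the start of the episode above 0.03 m).
It also fails if it takes over 46 s, if anything falls off the work surface, if the arm or the gripper's body presses on something with over 40 N, if the wrist force passes 120 N, or if a joint passes its speed limit or range.

## Robot

A 6-joint arm with a two-finger parallel gripper is mounted at the origin on a cart in front of the work surface, level with it; the furniture and walls round the work are solid. World frame = base frame: x ahead of the robot, y to its left, z up, the work surface at z = 0. Lengths are in m, angles in degrees, forces in N, time in s.
With the tool pointing down it reaches from about 0.275 to 0.875 m from the base axis. Payload 12.5 kg.
Tool frame: the origin (TCP) lies midway between the tips of the shut fingers; the grasp point (between the pads) lies 19 mm behind it; z points along the fingers, y is the line along which they close (so a half turn about z gives the same grasp; the last joint's range is limited). The gripper opens to 85 mm and grips with 20 to 120 N. Pads are 22 mm wide; open, the fingers measure 114 mm over their backs; the gripper's body (76 mm by 85 mm) begins 54 mm behind the grasp point. The pads swing forward as they close: fully open they stand 13 mm farther back than shut.
Start: joints at [58.579, 20.094, 94.641, -0, 65.266, -4.847], TCP at [0.246, 0.492, 0.231] pointing down, gripper open.
Joint ranges: [-157.81, 157.81], [-45, 120.19], [0.68, 151.7], [-89.99, 269.99], [4.06, 180], [-164.3, 164.3]. Speed limits (degrees/s): [127.2, 127.2, 159.86, 180, 180, 180].

## Interface

Orientations are given as [roll, pitch, yaw] about the fixed x, y, z axes, in that order (R = Rz(yaw) Ry(pitch) Rx(roll)).
In Python, from plant import env gives the robot as it stands. The module is installed in compiled form; this text tells all that it offers.
- The arm moves only by the tool step_arm, never from a script. Its argument "rows" is a list of rows, each a list of 7 numbers: the shift along the tool's x, y, z each as a share of 0.02 m, from -1 to 1, then the turn, a rotation vector about the tool's x, y, z each as a share of 6 degrees, from -1 to 1, then the closure in counts, from 0 (fully open) to 255 (shut). In form: [[tx, ty, tz, rx, ry, rz, claw], ...]. A call has 1 to 12 rows; each row shifts and turns the commanded pose from where the row before left it, along the tool's axes as they then stand; what a row does not reach is not made up. A row lasts 1/10 s, in which the tool goes at most 50 mm and 8.59 degrees, less where a joint would pass 70% of its speed; a pose out of reach is approached as far as the arm can. A call with a number of a shift or a turn outside -1 to 1 is refused whole. A call with a gripper value outside its range is refused whole. The fingers move at their own pace and stop on an object; "squeeze" is the grip in N (left out, the last holds). Time passes only in rows, so rows that do not move let the fingers close. It gives the time, the measured TCP pose, the force, the opening and the grip force at its end, in the units of the state.
- env.sense(): the state, without advancing time (a new reading comes with each control period).
- env.snapshot(name): name is "scene" or "top"; returns the picture (420x560x3 uint8, red, green, blue); there is no depth.
- env.get_calibration(name): a dict with "K" (3x3 intrinsics, pixels), "extrinsics" (4x4, takes a point from world to camera coordinates). Camera axes: x right, y down, z forward; pixel columns grow to the right and rows downward; lengths in m; the calibration is good to about 2 mm. A picture is of the moment at which its call begins. get_calibration takes no time and is no camera call.
- env.sign_off(): hands the job in; it is judged then, once.
The state is a dict: "t": time; "joint_positions": joint angles; "qvel": joint speeds; "tau": joint torques, N m; "eef_pos": TCP position; "tcp_rot": TCP orientation; "force": force on the tool from outside, world axes, zero at the start; "moment": the same for the moment, N m; "gripper_width": finger opening in m; "grasp_force": force on a finger pad.
Only numpy, scipy, OpenCV 4.12 (cv2) and the standard library are available. Lean on these libraries where they do the work, as an engineer would, in place of code of your own. Each camera call takes 0.05 s, during which the arm holds its last target. There are 200 camera calls.

## Working session

There is one attempt and no reset: what is moved stays moved. The work goes in short steps, Python scripts to look and compute and a tool call to move; the robot and the scene stay as the last step left them, time stands still between calls to the robot, and variables do not carry over. Pictures are saved under pics/ and viewed, at most 10 in all, crops included, and the job is handed in when it is done.

Besides the shell and the picture viewer there is one more tool, called after ">>>" as name(argument=value, ...) on one line, values as JSON. step_arm: Moves the arm, as the interface text tells. Its arguments: {"type":"object","properties":{"rows":{"type":"array","items":{"type":"array","items":{"type":"number"}}},"squeeze":{"type":"number"}},"required":["rows"]}

```bash
mkdir -p pics
python3 - <<'E'
from plant import env
import cv2,numpy as np
for n in("scene","top"):
    im=env.snapshot(n); cv2.imwrite(f"pics/{n}0.png",im[...,::-1])
    c=env.get_calibration(n); print(n,np.round(c["K"],1).tolist(),np.round(c["extrinsics"],3).tolist())
s=env.sense(); print(s)
E
```

```text
scene [[396.3, 0.0, 281.2], [0.0, 396.3, 211.1], [0.0, 0.0, 1.0]] [[-0.87, -0.493, -0.014, 0.424], [-0.369, 0.67, -0.644, 0.316], [0.327, -0.555, -0.765, 0.938], [0.0, 0.0, 0.0, 1.0]]
top [[462.1, 0.0, 273.7], [0.0, 462.1, 210.3], [0.0, 0.0, 1.0]] [[0.029, -0.999, -0.012, -0.073], [-0.986, -0.027, -0.164, 0.536], [0.164, 0.016, -0.986, 1.484], [0.0, 0.0, 0.0, 1.0]]
{'t': 0.1, 'joint_positions': array([ 5.85813823e+01,  2.01203243e+01,  9.46715402e+01,  5.33934352e-04,
        6.52669422e+01, -4.84861432e+00]), 'qvel': array([-0.02551842, -0.04869198, -0.06595021, -0.01026201, -0.03015628,
       -0.02116998]), 'tau': array([ 1.98935072e-04, -5.06836796e+01, -2.91880935e+01, -2.21552746e-04,
        2.67765245e-03, -6.13490306e-05]), 'eef_pos': array([0.24584578, 0.49167251, 0.23083268]), 'tcp_rot': array([-1.79941445e+02, -5.45352685e-03,  1.53429770e+02]), 'force': array([0.28802735, 0.0335675 , 0.49138514]), 'moment': array([-0.02880244, -0.00044039, -0.02041619]), 'grasp_force': 0.0, 'gripper_width': 0.08563119124780776}
```

View pics/scene0.png

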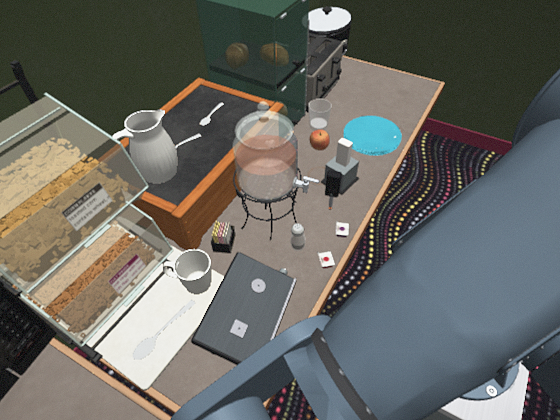

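View pics/top0.png

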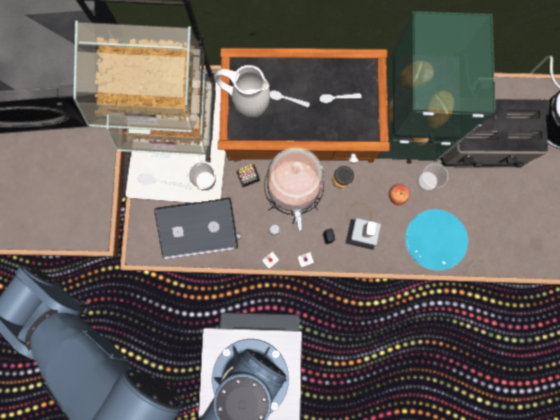

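The scene view shows the white handle in its stand at (344,150) and the warmer at (245,305). The top view shows the handle at (370,229) and the warmer at (197,228), with the round pad at (214,227) and the square pad at (178,231). Candidates for the thermometer are the white one at top (370,229) and a black look-alike at top (329,236), scene (331,185). I choose the white one and check it in a crop.

Run:
```python
import cv2,numpy as np
t=cv2.imread("pics/top0.png");s=cv2.imread("pics/scene0.png")
z=lambda im,x,y,w,h,k:cv2.resize(im[y:y+h,x:x+w],None,fx=k,fy=k,interpolation=cv2.INTER_CUBIC)
a=z(t,310,200,80,60,5);b=z(s,310,130,80,60,5);c=z(t,150,195,100,75,4);d=z(s,190,250,110,75,400/110)
c=cv2.resize(c,(400,300));d=cv2.resize(d,(400,300))
cv2.imwrite("pics/crop1.png",np.vstack([np.hstack([a,b]),np.hstack([c,d])]))
```

```text
(no output)
```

View pics/crop1.png

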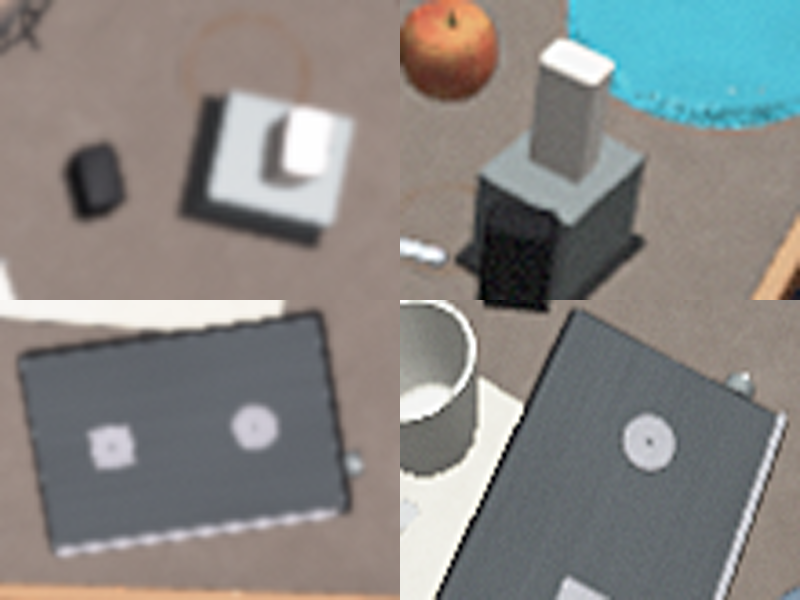

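```bash
cat > h.py <<'E'
from plant import env
import cv2,numpy as np
C={n:env.get_calibration(n) for n in("scene","top")}
def ray(n,p):
    c=C[n];E=np.array(c["extrinsics"]);R,t=E[:3,:3],E[:3,3]
    return -R.T@t, R.T@np.linalg.inv(c["K"])@np.r_[p,1.]
def onz(n,p,z):
    o,d=ray(n,p);return o+d*(z-o[2])/d[2]
def tri(ps):
    A=np.zeros((3,3));b=np.zeros(3)
    for n,p in ps.items():
        o,d=ray(n,p);d/=np.linalg.norm(d);M=np.eye(3)-np.outer(d,d);A+=M;b+=M@o
    x=np.linalg.solve(A,b)
    return x,[np.linalg.norm(np.cross(x-ray(n,p)[0],ray(n,p)[1]/np.linalg.norm(ray(n,p)[1])))for n,p in ps.items()]
def proj(n,x):
    c=C[n];q=c["K"]@(np.array(c["extrinsics"])@np.r_[x,1])[:3];return q[:2]/q[2]
def blob(im,box,f):
    x,y,w,h=box;m=f(im[y:y+h,x:x+w].astype(int)).astype(np.uint8)
    k,l,st,ce=cv2.connectedComponentsWithStats(m);out=[]
    for i in range(1,k):
        if st[i,4]>15:
            cn=np.argwhere(l==i)[:,::-1].astype(np.float32)
            out.append((ce[i]+[x,y],st[i,4],cv2.minAreaRect(cn+np.float32([x,y]))))
    return out
E
python3 - <<'E'
from h import *
np.set_printoptions(precision=4,suppress=True)
t=cv2.imread("pics/top0.png");s=cv2.imread("pics/scene0.png")
g=lambda v:(lambda a:a.min(2)>v)
W=blob(t,(355,210,35,45),g(235));S=blob(s,(330,130,35,60),g(235))
for n,B in(("top",W),("scene",S)):
    for c,a,r in B: print(n,"handle",c,a,onz(n,c,.165))
c,a,r=W[0]; bx=cv2.boxPoints(r); print("handle corners",[onz("top",p,.165)[:2] for p in bx])
print("tri handle top",tri({"top":W[0][0],"scene":S[0][0]}))
# stand
for c,a,r in blob(t,(340,210,50,45),g(130)): print("stand",c,a,onz("top",c,.08),[onz("top",p,.08)[:2] for p in cv2.boxPoints(r)])
# pads
P={}
for n,im,b in(("top",t,(165,212,65,32)),("scene",s,(225,270,50,75))):
    P[n]=blob(im,b,g(140))
    for c,a,r in P[n]: print(n,"pad",c,a,onz(n,c,.075))
for i,(c,a,r) in enumerate(P["top"]):
    for d,a2,r2 in P["scene"]:
        x,e=tri({"top":c,"scene":d})
        if max(e)<.02: print("pad tri",c,x,e)
# plate
for c,a,r in blob(t,(140,190,110,80),lambda v:(v.max(2)<125)&(v[...,0]-v[...,2]>5)):
    if a>1000: print("plate",c,a,onz("top",c,.07),[p for p in cv2.boxPoints(r)])
print("tap",onz("top",(298,229),.16),"salt",onz("top",(275,229),.09),"black",onz("top",(329,233),.05),"jam",onz("top",(270,260),.01))
E
```

```text
top handle [371.1739 227.9239] 92 [ 0.4715 -0.355   0.165 ]
scene handle [344.9016 141.6885] 61 [ 0.4724 -0.3567  0.165 ]
handle corners [array([ 0.455 , -0.3408]), array([ 0.4912, -0.3469]), array([ 0.488 , -0.3693]), array([ 0.4519, -0.3632])]
tri handle top (array([ 0.4715, -0.3546,  0.1669]), [np.float64(0.00018555082068002376), np.float64(0.00018555082067991778)])
stand [369.3008 230.6257] 708 [ 0.474  -0.3657  0.08  ] [array([ 0.4428, -0.3066]), array([ 0.5255, -0.324 ]), array([ 0.5034, -0.4403]), array([ 0.4212, -0.422 ])]
stand [383.1143 245.6571] 35 [ 0.4271 -0.4093  0.08  ] [array([ 0.4266, -0.3885]), array([ 0.4422, -0.4227]), array([ 0.4297, -0.4279]), array([ 0.4141, -0.3938])]
top pad [213.1068 226.2136] 103 [0.4749 0.1356 0.075 ]
top pad [177.7117 231.1622] 111 [0.4556 0.249  0.075 ]
scene pad [258.121  285.1338] 157 [0.4764 0.132  0.075 ]
scene pad [238.5446 328.0693] 202 [0.4574 0.2467 0.075 ]
scene pad [272.75   334.9167] 24 [0.382  0.2228 0.075 ]
pad tri [213.1068 226.2136] [0.4742 0.1348 0.0811] [np.float64(6.59891309962121e-05), np.float64(6.598913099623187e-05)]
pad tri [213.1068 226.2136] [ 0.5149  0.1732 -0.1408] [np.float64(0.013653019582253628), np.float64(0.01365301958225361)]
pad tri [177.7117 231.1622] [0.4281 0.2088 0.2392] [np.float64(0.009256454599972049), np.float64(0.009256454599972123)]
pad tri [177.7117 231.1622] [0.4555 0.2481 0.0798] [np.float64(0.0003883379026338815), np.float64(0.0003883379026337706)]
plate [195.7856 227.2337] 3274 [0.4706 0.1923 0.07  ] [array([154.72, 209.04], dtype=float32), array([230.6, 198.2], dtype=float32), array([237.38, 245.66], dtype=float32), array([161.5, 256.5], dtype=float32)]
tap [ 0.4627 -0.1349  0.16  ] salt [ 0.4695 -0.0644  0.09  ] black [ 0.4663 -0.2403  0.05  ] jam [ 0.3754 -0.0497  0.01  ]
```

White thermometer confirmed: handle centre is about (0.4715,-0.355), and the triangulated top at z 0.167 agrees with the expected 0.165. Its yaw is about -11°. The pads are at about (0.474,0.135) for the round one and (0.455,0.248) for the square one. They measure 115 mm apart against the 116 given, and the warmer yaw is 9.4°. Moving now.

>>> step_arm(rows=[[0,0,-1,0,0,-0.87,0],[0,0,-1,0,0,-0.87,0],[0,0,-1,0,0,-0.87,0],[-0.36,-0.92,0,0,0,0,0],[-0.36,-0.92,0,0,0,0,0],[-0.36,-0.92,0,0,0,0,0],[-0.36,-0.92,0,0,0,0,0],[-0.36,-0.92,0,0,0,0,0],[-0.36,-0.92,0,0,0,0,0],[-0.36,-0.92,0,0,0,0,0],[-0.36,-0.92,0,0,0,0,0],[-0.36,-0.92,0,0,0,0,0]], squeeze=40)

```text
t: 1.3
eef_pos: [0.2782, 0.3161, 0.2911]
tcp_rot: [-180.0, -0.0, 169.1]
force: [-0.2, -0.0, 0.0]
gripper_width: 0.0853
grasp_force: 0.0
```

>>> step_arm(rows=[[-0.36,-0.92,0,0,0,0,0],[-0.36,-0.92,0,0,0,0,0],[-0.36,-0.92,0,0,0,0,0],[-0.36,-0.92,0,0,0,0,0],[-0.36,-0.92,0,0,0,0,0],[-0.36,-0.92,0,0,0,0,0],[-0.36,-0.92,0,0,0,0,0],[-0.36,-0.92,0,0,0,0,0],[-0.36,-0.92,0,0,0,0,0],[-0.36,-0.92,0,0,0,0,0],[-0.36,-0.92,0,0,0,0,0],[-0.36,-0.92,0,0,0,0,0]])

```text
t: 2.5
eef_pos: [0.3212, 0.0831, 0.2912]
tcp_rot: [-180.0, -0.0, 169.1]
force: [0.8, 0.6, -0.4]
gripper_width: 0.0854
grasp_force: 0.0
```

>>> step_arm(rows=[[-0.36,-0.92,0,0,0,0,0],[-0.36,-0.92,0,0,0,0,0],[-0.36,-0.92,0,0,0,0,0],[-0.36,-0.92,0,0,0,0,0],[-0.36,-0.92,0,0,0,0,0],[-0.36,-0.92,0,0,0,0,0],[-0.36,-0.92,0,0,0,0,0],[-0.36,-0.92,0,0,0,0,0],[-0.36,-0.92,0,0,0,0,0],[-0.36,-0.92,0,0,0,0,0],[-0.36,-0.92,0,0,0,0,0]])

```text
t: 3.6
eef_pos: [0.3607, -0.1306, 0.2911]
tcp_rot: [180.0, -0.0, 169.1]
force: [-0.6, -0.1, -0.9]
gripper_width: 0.0857
grasp_force: 0.0
```

>>> step_arm(rows=[[-0.64,-0.83,0,0,0,0,0],[-0.64,-0.83,0,0,0,0,0],[-0.64,-0.83,0,0,0,0,0],[-0.64,-0.83,0,0,0,0,0],[-0.64,-0.83,0,0,0,0,0],[-0.64,-0.83,0,0,0,0,0],[-0.64,-0.83,0,0,0,0,0],[-0.64,-0.83,0,0,0,0,0],[-0.64,-0.83,0,0,0,0,0],[-0.64,-0.83,0,0,0,0,0]])

```text
t: 4.6
eef_pos: [0.4552, -0.3178, 0.2909]
tcp_rot: [180.0, -0.0, 169.1]
force: [0.1, -0.2, 0.2]
gripper_width: 0.0852
grasp_force: 0.0
```

>>> step_arm(rows=[[-0.58,-0.85,0,0,0,0,0],[-0.58,-0.85,0,0,0,0,0],[0,0,1,0,0,0,0],[0,0,1,0,0,0,0],[0,0,1,0,0,0,0],[0,0,1,0,0,0,0],[0,0,1,0,0,0,0],[0,0,1,0,0,0,0],[0,0,1,0,0,0,0],[0,0,1,0,0,0,0],[0,0,0.5,0,0,0,0],[0,0,0,0,0,0,0]])

```text
t: 5.8
eef_pos: [0.4708, -0.3544, 0.12]
tcp_rot: [179.9, -0.1, 169.1]
force: [0.3, 0.2, -0.5]
gripper_width: 0.0856
grasp_force: 0.0
```

Run:
```python
from h import *
a=[]
for n,(x,y,w,h) in(("top",(340,200,60,60)),("scene",(310,110,75,75))):
    im=env.snapshot(n)[...,::-1]; a.append(cv2.resize(im[y:y+h,x:x+w],(400,400),interpolation=cv2.INTER_CUBIC))
cv2.imwrite("pics/grasp.png",np.hstack(a)); print(env.sense()["eef_pos"])
```

```text
[ 0.47161094 -0.35511431  0.12188463]
```

View pics/grasp.png

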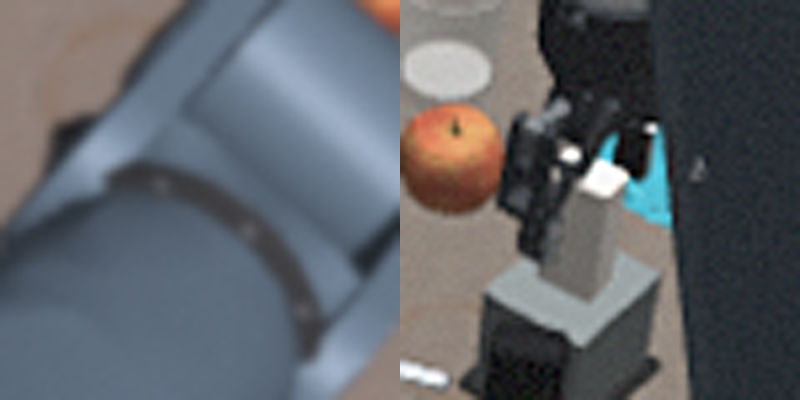

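The scene crop shows the white handle upright in the stand, between the open fingers at scene (347,147). The top view is blocked by the arm. Next I close the gripper.

>>> step_arm(rows=[[0,0,0,0,0,0,80],[0,0,0,0,0,0,130],[0,0,0,0,0,0,200],[0,0,0,0,0,0,255],[0,0,0,0,0,0,255],[0,0,0,0,0,0,255],[0,0,0,0,0,0,255],[0,0,0,0,0,0,255]], squeeze=60)

```text
t: 6.7
eef_pos: [0.4714, -0.355, 0.1215]
tcp_rot: [-180.0, 0.0, 169.1]
force: [-0.4, 0.1, 2.5]
gripper_width: 0.0255
grasp_force: 63.2
```

>>> step_arm(rows=[[0,0,-0.5,0,0,0,255],[0,0,-0.8,0,0,0,255],[0,0,-1,0,0,0,255],[0,0,-1,0,0,0,255],[0,0,-1,0,0,0,255],[0,0,-1,0,0,0,255],[0,0,-1,0,0,0,255],[0,0,-1,0,0,0,255],[0,0,-0.7,0,0,0,255],[0,0,0,0,0,0,255]])

```text
t: 7.7
eef_pos: [0.4718, -0.3552, 0.2833]
tcp_rot: [-179.9, 0.2, 169.1]
force: [-0.0, 0.3, -0.8]
gripper_width: 0.0254
grasp_force: 63.0
```

Run:
```python
from h import *
s=env.sense(); print(s["eef_pos"],s["tcp_rot"],s["joint_positions"],s["force"],s["gripper_width"])
p=s["eef_pos"]
for n in C:
    im=env.snapshot(n)[...,::-1]; cv2.imwrite(f"pics/lift_{n}.png",im)
    print(n,"handle",proj(n,p+[0,0,.019]),"tip",proj(n,p-[0,0,.107]))
u,v=proj("scene",p).astype(int)
im=cv2.imread("pics/lift_scene.png");cv2.imwrite("pics/lift.png",cv2.resize(im[v-60:v+90,u-75:u+75],(600,600),interpolation=cv2.INTER_CUBIC));print(u-75,v-60)
```

```text
[ 0.47181423 -0.35519572  0.28329247] [-1.79915036e+02  1.51125239e-01  1.69090707e+02] [-4.14912020e+01  2.16462657e+01  8.48646745e+01  3.90620492e-03
  7.33157284e+01 -1.20582913e+02] [-0.00827972  0.34410751 -0.77739479] 0.025372185657171555
scene handle [350.43835083 102.08417606] tip [345.28385298 139.03786178]
top handle [381.13630056 221.44792039] tip [371.96967663 227.35477652]
274 48
```

View pics/lift.png

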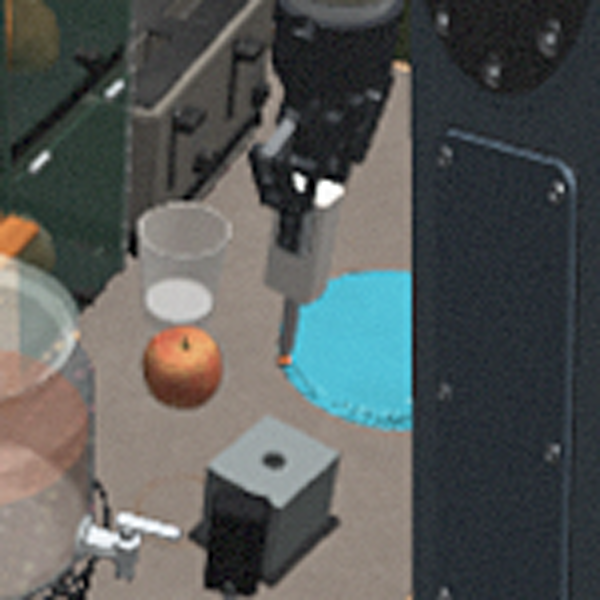

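The lifted thermometer hangs straight: the tip shows at scene (345.5,138) against a predicted (345.3,139). So the tool-to-tip distance is close to nominal, 107 mm. Carrying it past in front of the tap.

>>> step_arm(rows=[[0.64,0.83,0,0,0,0,255],[0.64,0.83,0,0,0,0,255],[0.64,0.83,0,0,0,0,255],[0.64,0.83,0,0,0,0,255],[0.64,0.83,0,0,0,0,255],[0.64,0.83,0,0,0,0,255],[0.64,0.83,0,0,0,0,255],[0.64,0.83,0,0,0,0,255],[0.64,0.83,0,0,0,0,255],[0.64,0.83,0,0,0,0,255],[0.64,0.83,0,0,0,0,255],[0.64,0.83,0,0,0,0,255]])

```text
t: 9.0
eef_pos: [0.3573, -0.1293, 0.2803]
tcp_rot: [180.0, -0.1, 169.1]
force: [0.4, 1.0, -2.1]
gripper_width: 0.0254
grasp_force: 63.0
```

>>> step_arm(rows=[[0.05,0.93,0,0,0,0,255],[0.05,0.93,0,0,0,0,255],[0.05,0.93,0,0,0,0,255],[0.05,0.93,0,0,0,0,255],[0.05,0.93,0,0,0,0,255],[0.05,0.93,0,0,0,0,255],[0.05,0.93,0,0,0,0,255],[0.05,0.93,0,0,0,0,255],[0.05,0.93,0,0,0,0,255],[0.05,0.93,0,0,0,0,255]])

```text
t: 10.0
eef_pos: [0.3832, 0.0551, 0.2803]
tcp_rot: [-180.0, -0.1, 169.1]
force: [0.8, -0.1, -1.7]
gripper_width: 0.0253
grasp_force: 63.0
```

>>> step_arm(rows=[[0.05,0.93,0,0,0,0,255],[0.05,0.93,0,0,0,0,255],[0.05,0.93,0,0,0,0,255],[0.05,0.93,0,0,0,0,255],[0.05,0.93,0,0,0,0,255],[0.05,0.93,0,0,0,0,255],[0.05,0.93,0,0,0,0,255],[0.05,0.93,0,0,0,0,255],[0.05,0.93,0,0,0,0,255],[0,0.5,0,0,0,0,255]])

```text
t: 11.0
eef_pos: [0.408, 0.2311, 0.2802]
tcp_rot: [-179.9, -0.1, 169.1]
force: [-0.2, 0.0, -1.3]
gripper_width: 0.0251
grasp_force: 63.0
```

>>> step_arm(rows=[[0,0,0,-0.23,-0.63,0,255],[0,0,0,-0.23,-0.63,0,255],[0,0,0,-0.23,-0.63,0,255],[0,0,0,-0.23,-0.63,0,255],[0,0,0,-0.23,-0.63,0,255],[0,0,0,0,0,0,255],[0,0,0,0,0,0,255]])

```text
t: 11.7
eef_pos: [0.4082, 0.23, 0.281]
tcp_rot: [172.9, 18.7, 167.9]
force: [0.1, -0.6, -0.9]
gripper_width: 0.0255
grasp_force: 63.0
```

```bash
cat > g.py <<'E'
from h import *
from scipy.spatial.transform import Rotation as Ro
np.set_printoptions(precision=3,suppress=True)
yw=np.radians(9.4);th=np.radians(18)
N=np.array([-np.sin(th)*np.cos(yw),-np.sin(th)*np.sin(yw),np.cos(th)])
def plan(face,gap,L=.107):
    s=env.sense();R=Ro.from_euler("xyz",s["tcp_rot"],degrees=True).as_matrix();p=s["eef_pos"]
    v=np.cross(R[:,2],-N);a=np.arcsin(np.linalg.norm(v));rv=np.degrees(a)*R.T@v/np.linalg.norm(v)
    goal=np.array(face)+N*(L+gap)
    print("tip",p+R[:,2]*L,"tilt err deg tool",rv,"shares",rv/6,"delta tool mm now",1e3*R.T@(goal-p),
      "after turn",1e3*(Ro.from_rotvec(rv,degrees=True).as_matrix().T@R.T@(goal-p)),"F.N",s["force"]@N,s["force"])
    return p,R
E
python3 - <<'E'
from g import *
plan([.4555,.2485,.080],.025)
E
```

```text
tip [0.444 0.236 0.18 ] tilt err deg tool [ 0.593  1.902 -0.   ] shares [ 0.099  0.317 -0.   ] delta tool mm now [20.026  3.914 73.989] after turn [17.56   4.683 74.569] F.N -0.8927349234973458 [ 0.142 -0.588 -0.924]
```

>>> step_arm(rows=[[0,0,0,0.1,0.32,0,255],[0.22,0.06,0.93,0,0,0,255],[0.22,0.06,0.93,0,0,0,255],[0.22,0.06,0.93,0,0,0,255],[0.22,0.06,0.93,0,0,0,255],[0,0,0,0,0,0,255],[0,0,0,0,0,0,255]])

```text
t: 12.4
eef_pos: [0.4159, 0.2421, 0.2062]
tcp_rot: [173.6, 16.9, 168.1]
force: [-0.2, 0.2, -1.3]
gripper_width: 0.0254
grasp_force: 62.9
```

Run:
```python
from g import *
p,R=plan([.4555,.2485,.080],.0)
t=p+R[:,2]*.107
a=[]
for n in C:
    im=env.snapshot(n)[...,::-1]; u,v=proj(n,t).astype(int)
    print(n,"tip pred",proj(n,t),"pad",proj(n,[.4555,.2485,.080]),"crop0",u-50,v-50)
    a.append(cv2.resize(im[v-50:v+50,u-50:u+50],(400,400),interpolation=cv2.INTER_CUBIC))
cv2.imwrite("pics/sq.png",np.hstack(a))
```

```text
tip [0.449 0.248 0.104] tilt err deg tool [0.006 0.036 0.   ] shares [0.001 0.006 0.   ] delta tool mm now [ 0.774 -0.457 25.368] after turn [ 0.758 -0.455 25.369] F.N -1.1265591072492012 [-0.247  0.211 -1.252]
scene tip pred [240.384 324.645] pad [238.589 328.22 ] crop0 190 274
top tip pred [176.028 232.273] pad [177.533 231.025] crop0 126 182
```

View pics/sq.png

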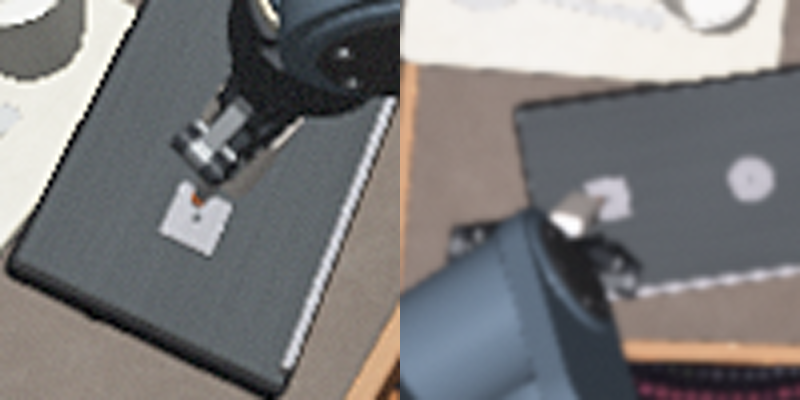

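The scene crop shows the copper tip at (239.2,324.5), just above the square pad, with the dot at (239,328). Both are within about 1 px of prediction. Pressing down slowly.

>>> step_arm(rows=[[0.04,-0.02,0.4,0,0,0,255],[0,0,0.4,0,0,0,255],[0,0,0,0,0,0,255],[0,0,0,0,0,0,255]])

```text
t: 12.9
eef_pos: [0.4196, 0.2427, 0.1902]
tcp_rot: [173.5, 16.9, 168.1]
force: [0.1, -0.4, -1.9]
gripper_width: 0.0252
grasp_force: 62.9
```

>>> step_arm(rows=[[0,0,0.2,0,0,0,255],[0,0,0.2,0,0,0,255],[0,0,0,0,0,0,255],[0,0,0,0,0,0,255]])

```text
t: 13.3
eef_pos: [0.4221, 0.2432, 0.1828]
tcp_rot: [173.5, 16.9, 168.1]
force: [-0.4, -0.7, -1.3]
gripper_width: 0.0252
grasp_force: 62.9
```

Run:
```python
from g import *
plan([.4555,.2485,.080],.0)
```

```text
tip [0.455 0.249 0.081] tilt err deg tool [0.043 0.087 0.   ] shares [0.007 0.014 0.   ] delta tool mm now [-0.462 -0.027  1.203] after turn [-0.464 -0.027  1.203] F.N -1.125101925062024 [-0.368 -0.728 -1.34 ]
```

No contact yet. I go on in 2 mm steps with a force reading at each.

>>> step_arm(rows=[[0,0,0.1,0,0,0,255],[0,0,0.1,0,0,0,255],[0,0,0,0,0,0,255]])

```text
t: 13.6
eef_pos: [0.4233, 0.2433, 0.1788]
tcp_rot: [173.5, 16.9, 168.1]
force: [-0.3, -0.1, -0.9]
gripper_width: 0.0253
grasp_force: 62.9
```

>>> step_arm(rows=[[0,0,0.1,0,0,0,255],[0,0,0,0,0,0,255]])

```text
t: 13.8
eef_pos: [0.4239, 0.2434, 0.177]
tcp_rot: [173.5, 16.9, 168.1]
force: [-0.4, 0.1, -0.6]
gripper_width: 0.0253
grasp_force: 62.9
```

>>> step_arm(rows=[[0,0,0.1,0,0,0,255],[0,0,0,0,0,0,255]])

```text
t: 14.0
eef_pos: [0.4247, 0.2436, 0.1752]
tcp_rot: [173.5, 17.0, 168.1]
force: [-1.0, 0.0, -0.4]
gripper_width: 0.0252
grasp_force: 63.1
```

>>> step_arm(rows=[[0,0,0.1,0,0,0,255],[0,0,0,0,0,0,255]])

```text
t: 14.2
eef_pos: [0.4253, 0.2437, 0.1733]
tcp_rot: [173.5, 17.0, 168.1]
force: [0.4, -0.1, 0.3]
gripper_width: 0.0254
grasp_force: 63.2
```

>>> step_arm(rows=[[0,0,0,0,0,0,255]])

```text
t: 14.3
eef_pos: [0.4253, 0.2437, 0.1734]
tcp_rot: [173.5, 17.0, 168.1]
force: [-0.2, 0.2, -0.3]
gripper_width: 0.0256
grasp_force: 63.2
```

Run:
```python
from g import *
f=[]
for i in range(4):
    env.snapshot("top");f.append(env.sense()["force"]@N)
print(f)
plan([.4555,.2485,.080],.0)
```

```text
[np.float64(-0.013099934619722664), np.float64(1.1382321246421212), np.float64(-0.11620346924781669), np.float64(-0.08304439452577007)]
tip [0.458 0.249 0.072] tilt err deg tool [0.057 0.107 0.   ] shares [0.009 0.018 0.   ] delta tool mm now [-0.336 -0.089 -8.642] after turn [-0.319 -0.098 -8.643] F.N -0.08304439452577007 [-0.328 -0.381 -0.213]
```

>>> step_arm(rows=[[0,0,0.08,0,0,0,255],[0,0,0.08,0,0,0,255],[0,0,0,0,0,0,255],[0,0,0,0,0,0,255],[0,0,0,0,0,0,255],[0,0,0,0,0,0,255],[0,0,0,0,0,0,255],[0,0,0,0,0,0,255]])

```text
t: 15.3
eef_pos: [0.4262, 0.2439, 0.1704]
tcp_rot: [173.5, 17.0, 168.1]
force: [-0.4, -0.3, 1.3]
gripper_width: 0.0255
grasp_force: 63.3
```

Run:
```python
from g import *
f=[]
for i in range(8):
    im=env.snapshot("scene");f.append(env.sense()["force"]@N)
print(np.array(f),np.mean(f),env.sense()["t"])
p,R=plan([.4555,.2485,.080],.0)
im=im[...,::-1];u,v=239,322
cv2.imwrite("pics/sq2.png",cv2.resize(im[v-40:v+40,u-40:u+40],(640,640),interpolation=cv2.INTER_CUBIC))
```

```text
[0.559 1.324 1.889 0.56  0.965 0.36  1.5   0.82 ] 0.9971934277911461 15.7
tip [0.459 0.249 0.069] tilt err deg tool [ 0.054  0.102 -0.   ] shares [ 0.009  0.017 -0.   ] delta tool mm now [ -0.387  -0.064 -11.902] after turn [ -0.366  -0.075 -11.903] F.N 0.8203359019957631 [-0.281 -0.871  0.726]
```

View pics/sq2.png

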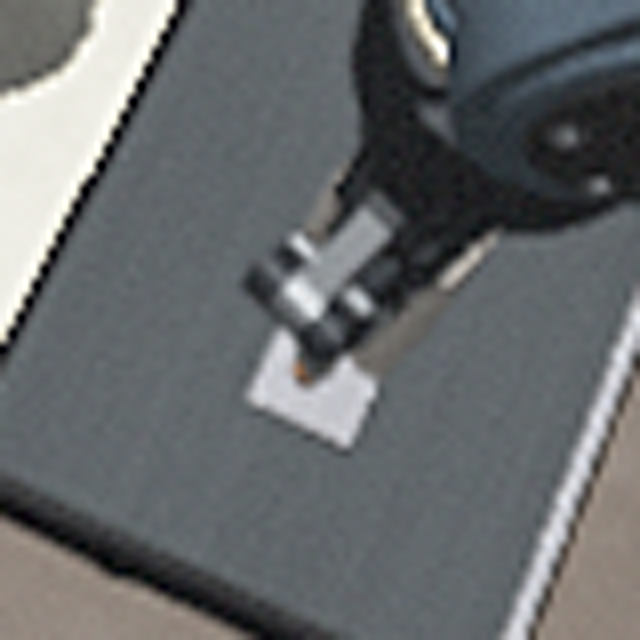

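Pressed on the square pad for over a second. Mean force is about 2.3 N above the free reading, so the depth is about 4.7 mm. The picture shows the foot within about 1.2 px (3 mm) of the pad centre. Lifting off and going to the round pad.

>>> step_arm(rows=[[0,0,-0.5,0,0,0,255],[0,0,-1,0,0,0,255],[0,0,-1,0,0,0,255],[0,0,0,0,0,0,255],[0,0,0,0,0,0,255]])

```text
t: 16.2
eef_pos: [0.4106, 0.2412, 0.2178]
tcp_rot: [173.5, 17.0, 168.1]
force: [0.1, -0.8, -2.4]
gripper_width: 0.0252
grasp_force: 63.0
```

Run:
```python
from g import *
f=[]
for i in range(8):
    im=env.snapshot("scene");f.append(env.sense()["force"]@N)
print(np.mean(f),env.sense()["t"])
plan([.4755,.134,.0735],.02)
```

```text
-1.3624459305322354 16.6
tip [0.444 0.247 0.116] tilt err deg tool [ 0.022  0.063 -0.   ] shares [ 0.004  0.01  -0.   ] delta tool mm now [ -39.967 -109.268   24.203] after turn [ -39.994 -109.259   24.202] F.N -1.2943802998359444 [-0.215 -0.52  -1.457]
```

>>> step_arm(rows=[[-0.28,-0.78,0,0,0,0,255],[-0.28,-0.78,0,0,0,0,255],[-0.28,-0.78,0,0,0,0,255],[-0.29,-0.78,0,0,0,0,255],[-0.29,-0.78,0,0,0,0,255],[-0.29,-0.78,0,0,0,0,255],[-0.29,-0.78,0,0,0,0,255],[0,0,0.6,0,0,0,255],[0,0,0.6,0,0,0,255],[0,0,0,0,0,0,255],[0,0,0,0,0,0,255]])

```text
t: 17.7
eef_pos: [0.4368, 0.1277, 0.195]
tcp_rot: [173.5, 16.9, 168.1]
force: [-0.0, 0.4, -1.5]
gripper_width: 0.0254
grasp_force: 63.0
```

Run:
```python
from g import *
p,R=plan([.4755,.134,.0735],0)
t=p+R[:,2]*.107;a=[]
for n in C:
    im=env.snapshot(n)[...,::-1]; u,v=proj(n,t).astype(int)
    print(n,"tip pred",proj(n,t),"pad",proj(n,[.4755,.134,.0735]),"crop0",u-40,v-40)
    a.append(cv2.resize(im[v-40:v+40,u-40:u+40],(400,400),interpolation=cv2.INTER_CUBIC))
cv2.imwrite("pics/rd.png",np.hstack(a))
```

```text
tip [0.47  0.133 0.093] tilt err deg tool [0.04  0.071 0.   ] shares [0.007 0.012 0.   ] delta tool mm now [ 0.177 -0.218 20.638] after turn [ 0.152 -0.204 20.638] F.N -1.4246755635357549 [-0.042  0.375 -1.492]
scene tip pred [259.853 282.903] pad [258.031 286.219] crop0 219 242
top tip pred [212.984 227.158] pad [213.688 226.097] crop0 172 187
```

View pics/rd.png

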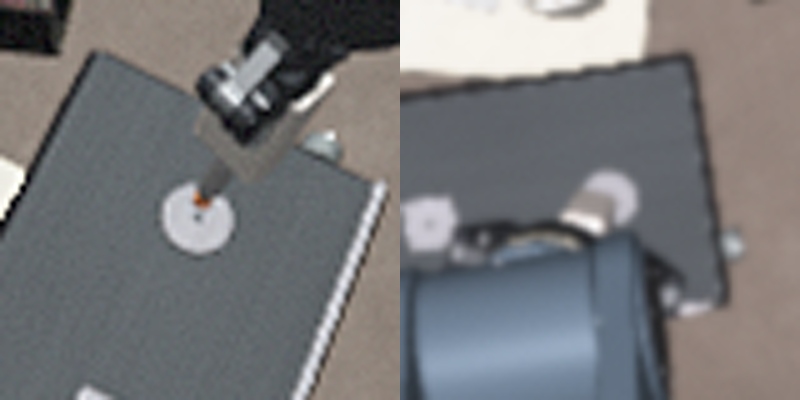

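The scene crop shows the tip at (259.4,282.6), with the round pad's dot at (258.6,285.4), about 1 px from prediction. Pressing: about 20.6 mm to contact plus 5.5 mm.

>>> step_arm(rows=[[0,0,0.4,0,0,0,255],[0,0,0.3,0,0,0,255],[0,0,0.2,0,0,0,255],[0,0,0.1,0,0,0,255],[0,0,0.1,0,0,0,255],[0,0,0.1,0,0,0,255],[0,0,0.1,0,0,0,255],[0,0,0,0,0,0,255],[0,0,0,0,0,0,255],[0,0,0,0,0,0,255],[0,0,0,0,0,0,255]])

```text
t: 18.9
eef_pos: [0.4447, 0.129, 0.1702]
tcp_rot: [173.5, 16.9, 168.1]
force: [-2.0, -1.3, 0.1]
gripper_width: 0.0254
grasp_force: 63.3
```

Run:
```python
from g import *
f=[]
for i in range(16):
    im=env.snapshot("scene");f.append(env.sense()["force"]@N)
print("contact",np.mean(f)+1.36,np.std(f),env.sense()["t"])
plan([.4755,.134,.0735],0)
im=im[...,::-1];u,v=259,280
cv2.imwrite("pics/rd2.png",cv2.resize(im[v-40:v+40,u-40:u+40],(560,560),interpolation=cv2.INTER_CUBIC))
```

```text
contact 2.5794124111684713 0.3710240584540484 19.7
tip [0.478 0.135 0.068] tilt err deg tool [0.051 0.098 0.   ] shares [0.009 0.016 0.   ] delta tool mm now [ 0.244 -0.219 -5.444] after turn [ 0.254 -0.224 -5.444] F.N 1.1749453226902489 [-2.14  -0.7    0.512]
```

View pics/rd2.png

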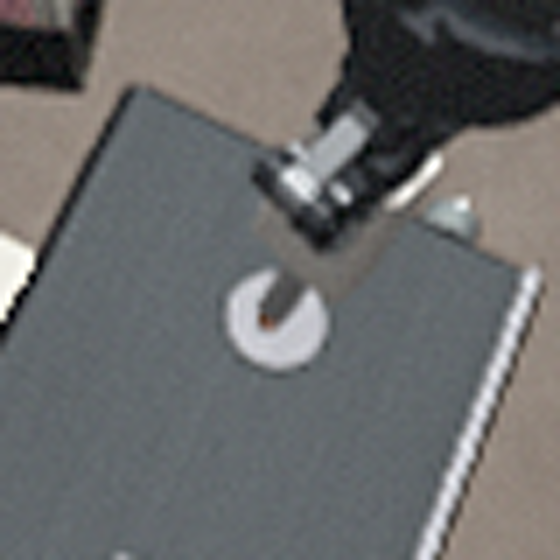

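The foot sits about 1.3 px (3 mm) from the round pad's centre. Contact is about 2.6 N, so the depth is about 5.6 mm, and the tilt error is about 0.1°. Handing in.

```bash
python3 -c "
from plant import env
print(env.sign_off())"
```

```text
the job is handed in; nothing more can be done
None
```

I pressed the thermometer on the square pad for over a second (about 2.4 N, tip in about 5 mm), then moved it to the round pad. I handed in at about 20 s with it still held there, about 3 mm from centre, square, at about 2.6 N with the tip in about 5.6 mm; sign-off returned no verdict.

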